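# Ready the crank over the grain mill

### The arm

A 6-joint arm with a two-finger parallel gripper is mounted at the origin on the work surface. World frame = base frame: x ahead of the robot, y to its left, z up, the work surface at z = 0. Lengths are in m, angles in rad, forces in N, time in s.
With the tool pointing down it reaches from about 0.375 to 0.75 m from the base axis. Payload 9 kg.
Tool frame: the origin (TCP) lies between the finger pads; the fingertips stand manip.tcp_to_tips ahead of it and the grasp point (between the pads) lies 11 mm behind it (manip.tcp_to_tips is the distance from the TCP to the fingertips, in m); z points along the fingers, y is the direction in which the jaws open and shut (so a half turn about z gives the same grasp; the last joint's range is limited). The gripper opens to 85 mm and grips with 20 to 120 N. Pads are 22 mm wide; open, the fingers measure 114 mm over their backs; the gripper's body (76 mm by 85 mm) begins 54 mm behind the grasp point. The pads swing forward as they close: fully open they stand 13 mm farther back than shut.
Start: joints at [0.92, 0.104, 0.097, 1.564, 0, 1.353], TCP at [0.252, 0.545, 0.239] pointing down, gripper open.
Joint ranges: [-2.99, 2.99], [-0.84, 1.86], [-1.1, 1.16], [-1.84, 2.11], [-1.51, 1.56], [-3.14, 3.14]. Speed limits (rad/s): [2.22, 2.22, 2.57, 3.14, 3.14, 3.14].

### API

Orientations are given as a rotation vector (axis times angle).
In Python, from cell import readout, imaging, job, manip gives the robot as it stands.
- The arm moves only by the shell command python3 -m inch 'ROWS'. ROWS is JSON, a list of rows, each an object of numbers: "gripper": the finger opening in cm, from 0 to 8.54; "tx", "ty", "tz": the shift along the tool's x, y, z in cm; "wx", "wy", "wz": the turn, a rotation vector about the tool's x, y, z in degrees. In form: [{"gripper": .., "tx": .., "ty": .., "tz": .., "wx": .., "wy": .., "wz": ..}, ...]. A call has 1 to 12 rows; each row is the pose to reach, as a shift and turn from the pose commanded when the call began, along the tool's axes at that moment; what a row does not reach only later rows make up. A row lasts 1/12 s, in which the tool goes at most 41.7 mm and 7.16 degrees, less where a joint would pass 70% of its speed; a pose out of reach is approached as far as the arm can. A call with a gripper value outside its range is refused whole. The fingers move at their own pace and stop on an object; the grip force is fixed at half the most. Time passes only in rows, so rows that repeat a pose let the fingers close. It gives the time, the measured TCP pose, the force and the opening at its end, in the units of the state.
- readout.read_state(): the state, without advancing time (a new reading comes with each control period).
- imaging.grab_frame(name): name is "scene" or "top" or "wrist"; returns the picture (384x512x3 uint8, blue, green, red); there is no depth.
- imaging.camera_params(name): a dict with "camera_matrix" (3x3 intrinsics, pixels), "dist_coeffs" ([k1, k2, p1, p2, k3] as OpenCV has them; the pictures are not rectified), "T" (4x4, takes a point from camera to world coordinates). Camera axes: x right, y down, z forward; pixel columns grow to the right and rows downward; lengths in m; the calibration is good to about 2 mm. A picture is of the moment at which its call begins: read the wrist's pose just before it. camera_params takes no time and is no camera call; for the wrist camera it gives the pose at the moment of the call.
- job.close_job(): hands the job in, once; it reports no verdict.
The state is a dict: "t": time; "joint_positions": joint angles; "qd": joint speeds; "tau": joint torques, N m; "ee_pos": TCP position; "orientation": TCP orientation; "wrist_force": force on the tool from outside, world axes, zero at the start; "wrist_torque": the same for the moment, N m; "opening": finger opening in m.
Only numpy, scipy, OpenCV 4.12 (cv2) and the standard library are available. Lean on these libraries where they do the work, as an engineer would, in place of code of your own. Each camera call takes 0.05 s, during which the arm holds its last target.

### The job

Get the hand grain mill ready for its crank: lift the red dust cap off the mill's spindle and set it down upright in the aluminium parts tray. Then pick up the iron crank by its balance point, which the yellow band marks, and finish while still holding it there, level, with its hub straight above the mill's spindle and about 3 cm clear of it. Keep the crank from tipping over, and leave everything else on the table where it stands.

Things in the scene. Friction and masses are not known exactly. Their poses are not given: they have to be found in the camera images.
- mill: Green hand grain mill, fixed to the table, round, 116 mm across at the foot and 110 mm at the top; flat aluminium top 110 mm above the table, with a vertical steel spindle of 14 mm diameter rising 26 mm from its middle (under the cap at first). Origin: centre of its underside, on the table; z up, the small dark spout is at -x.
- spindle_tip (a point): Top end of the mill's spindle, on its axis, 136 mm above the table; z up.
- cap: Loose red dust cap over the spindle, standing on the mill's top: an upside-down cup 56 mm across and 34 mm high (inside 48 mm across, 30 mm deep) with an upright black knob on top, 24 mm in diameter, 28 mm tall (62 mm in all). 50 to 100 g. Origin: centre of its open underside, z up through the knob. It must rise 26 mm to clear the spindle.
- tray: Aluminium parts tray, fixed, empty, 150 x 140 mm (x, y) and 22 mm high, walls 5 mm, floor 5 mm thick. Origin: centre of its underside, z up. It lies on one side of the mill, the crank on the other; which is which varies.
- crank: Loose dark iron crank, 0.5 to 0.8 kg; x along its arm from hub to wooden knob, z up. Hub 46 mm across, 40 high, axis at x = -55 mm. Arm 14 mm wide, 18 to 34 mm above the crank's underside. At x = +125 mm a boss 20 mm across under an upright knob 28 mm across, top at 94 mm. Stands on hub and boss, arm clear of the table. Origin: below the balance point, level with the underside.
- crank_balance (a point): Balance point of the crank: middle of the arm's section at the 20 mm long yellow band, 26 mm above the crank's underside, 55 mm from the hub's axis. Grip across the 14 mm width here.
- crank_hub (a point): Centre of the underside of the crank's hub, on the axis of its hole; z up.
- beet_jar: Bystander: red preserve jar, 76 mm across, 130 mm high, behind the mill. Origin at the underside.
- pickle_jar: Bystander: green jar, 80 mm across, 130 mm high, behind the mill. Origin at the underside.
- honey_jar: Bystander: small amber jar with green lid, 60 mm across, 70 mm high. Origin at the underside.
- mug: Bystander: blue mug, 66 mm across without its handle, 75 mm high. Origin at the underside.
- tin: Bystander: small can, 52 mm across, 75 mm high. Origin at the underside.
- jar_band: Bystander: brass jar ring lying flat, 76 mm across, 15 mm high. Origin at the underside.
- spoon: Bystander: wooden spoon lying to the robot's left, along x.
Not all that is in view belongs to the job. There is more than one size of the crank; the job needs the largest.

How it is judged:
On the way, in this order (a step that is already met when the one before it is completed fails the run):
1. the cap is set down upright in the tray and let go (z of cap in the frame of tray below 0.012 m and x of cap in the frame of tray between -0.05 and 0.05 m and y of cap in the frame of tray between -0.045 and 0.045 m and angle between cap's own z axis and vertical below 0.15 rad and linear speed of cap below 0.02 m/s and contact force between cap and the fingers below 0.05 N), for 0.2 s.
2. the crank is lifted off the table, level, gripped within 30 mm of its balance point (height (world z) of crank above 0.04 m and angle between crank's own z axis and vertical below 0.2 rad and distance between the grasp point and crank_balance below 0.03 m and contact force between crank and the fingers above 2 N), for 0.2 s.
At the end, for the whole second after the job is handed in: The fingers hold the crank within 30 mm of its balance point, still and level within 8 degrees, the middle of the hub's underside within 15 mm sideways of the spindle's axis and 10 to 60 mm above its tip, not touching the mill; the cap rests upright (within 8 degrees) on the tray's floor (horizontal distance between crank_hub and spindle_tip below 0.015 m and z of crank_hub in the frame of spindle_tip between 0.01 and 0.06 m and angle between crank's own z axis and vertical below 0.14 rad and linear speed of crank below 0.03 m/s and contact force between crank and the fingers above 2 N and contact force between crank and mill below 0.1 N and distance between the grasp point and crank_balance below 0.03 m and z of cap in the frame of tray below 0.012 m and x of cap in the frame of tray between -0.05 and 0.05 m and y of cap in the frame of tray between -0.045 and 0.045 m and angle between cap's own z axis and vertical below 0.15 rad and linear speed of cap below 0.02 m/s); the arm keeps its last pose, push and grip.
It fails at once if the crank tips by more than 30 degrees (angle between crank's own z axis and vertical above 0.52 rad).
It fails at once if a bystander is moved by more than 25 mm (distance of any of beet_jar, pickle_jar, honey_jar, mug, tin, jar_band, spoon from where it was at the start of the episode above 0.025 m).
It also fails if it takes over 59 s, if anything falls off the work surface, if the arm or the gripper's body presses on something with over 40 N, if the wrist force passes 120 N, or if a joint passes its speed limit or range.

## Working session

There is one attempt and no reset: what is moved stays moved. The work goes in short steps, Python scripts to look and compute and a shell command to move; the robot and the scene stay as the last step left them, time stands still between calls to the robot, and variables do not carry over. Pictures are saved under pics/ and viewed, and the job is handed in when it is done.

```bash
ls; mkdir -p pics
python3 - <<'E'
from cell import readout, imaging, job, manip
import cv2,numpy as np
print(readout.read_state()); print(manip.tcp_to_tips)
for n in ["scene","top","wrist"]:
    p=imaging.camera_params(n); print(n,np.round(p["camera_matrix"],1).tolist(),p["dist_coeffs"],np.round(p["T"],3).tolist())
    cv2.imwrite(f"pics/{n}0.png",imaging.grab_frame(n))
E
```

```text
pics
{'t': 0.0, 'joint_positions': array([9.20292311e-01, 1.04678881e-01, 9.64733146e-02, 1.56388799e+00,
       2.34978331e-07, 1.35311470e+00]), 'qd': array([ 1.06573157e-03,  5.13331341e-04, -2.79909203e-05,  6.11905608e-04,
       -7.78009532e-04, -3.88365796e-04]), 'tau': array([-1.69877527e-03, -5.56924832e+01,  5.03649580e+01,  1.67312130e-02,
       -5.14969070e-04,  3.90316336e-05]), 'ee_pos': array([0.25144701, 0.54442372, 0.23853649]), 'orientation': array([-6.74464055e-01, -3.06777934e+00,  1.84821659e-03]), 'wrist_force': array([0.1443425 , 0.03539026, 0.12687691]), 'wrist_torque': array([0.02922064, 0.04612551, 0.04219899]), 'opening': 0.08562200794611947}
0.008
scene [[407.8, 0.0, 256.5], [0.0, 407.8, 193.6], [0.0, 0.0, 1.0]] [0.04720977 0.         0.         0.         0.        ] [[-0.337, 0.543, -0.769, 1.523], [0.941, 0.184, -0.283, 0.459], [-0.012, -0.82, -0.573, 0.88], [0.0, 0.0, 0.0, 1.0]]
top [[358.0, 0.0, 259.4], [0.0, 358.0, 196.0], [0.0, 0.0, 1.0]] [0.00596476 0.         0.         0.         0.        ] [[0.027, -0.997, 0.069, 0.426], [-1.0, -0.028, 0.0, 0.103], [0.002, -0.069, -0.998, 1.126], [0.0, 0.0, 0.0, 1.0]]
wrist [[323.5, 0.0, 250.2], [0.0, 323.5, 190.7], [0.0, 0.0, 1.0]] [-0.05207586  0.          0.          0.          0.        ] [[0.419, 0.875, 0.244, 0.189], [0.908, -0.403, -0.114, 0.572], [-0.001, 0.269, -0.963, 0.372], [0.0, 0.0, 0.0, 1.0]]
```

View pics/scene0.png

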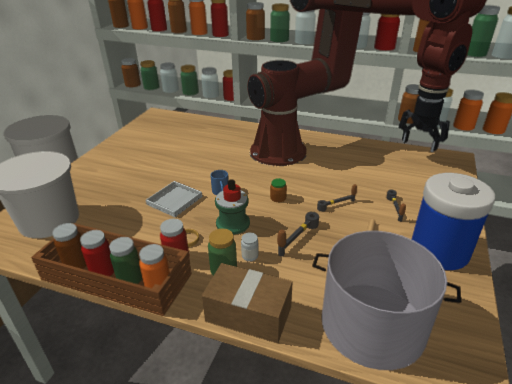

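View pics/top0.png

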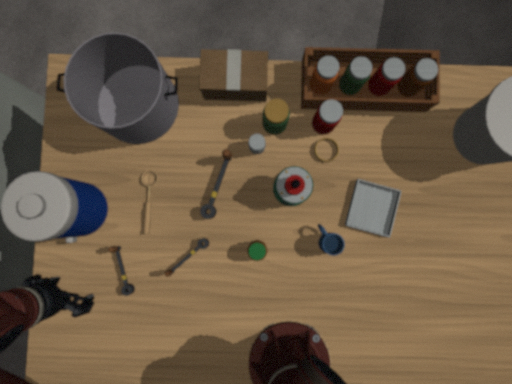

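View pics/wrist0.png

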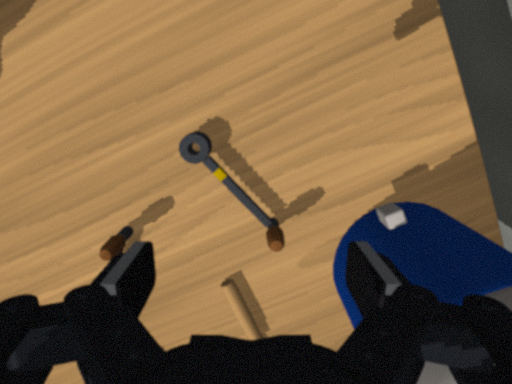

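The scene view shows the mill with its red cap near (232,205), the tray at (175,198) and the largest crank with its hub at (312,219). In the top view the cap is at (294,185), the tray at (373,208), and the crank runs from its hub at (209,212) to its knob at (227,155).

```bash
cat > h.py <<'E'
import cv2,numpy as np
from cell import readout, imaging, job, manip
def ray(p,uv):
    K=np.array(p["camera_matrix"]);d=np.array(p["dist_coeffs"]);T=np.array(p["T"])
    q=cv2.undistortPoints(np.array([[uv]],float),K,d)[0,0]
    return T[:3,3],T[:3,:3]@np.array([q[0],q[1],1])
def onz(p,uv,z):
    o,v=ray(p,uv); return (o+v*(z-o[2])/v[2])
def tri(a,b):
    (o1,v1),(o2,v2)=a,b
    s=np.linalg.lstsq(np.c_[v1,-v2],o2-o1,rcond=None)[0]
    A,B=o1+s[0]*v1,o2+s[1]*v2
    return (A+B)/2,np.linalg.norm(A-B)
def proj(p,P):
    T=np.linalg.inv(np.array(p["T"]));r=cv2.Rodrigues(T[:3,:3])[0]
    return cv2.projectPoints(np.array(P,float).reshape(-1,3),r,T[:3,3],np.array(p["camera_matrix"]),np.array(p["dist_coeffs"]))[0][:,0]
def blobs(im,lo,hi,roi=None,mina=8):
    m=cv2.inRange(cv2.cvtColor(im,cv2.COLOR_BGR2HSV),lo,hi)
    if roi: k=np.zeros_like(m);k[roi[1]:roi[3],roi[0]:roi[2]]=1;m*=k
    n,l,s,c=cv2.connectedComponentsWithStats(m)
    return [(s[i].tolist(),np.round(c[i],1).tolist()) for i in range(1,n) if s[i,4]>=mina]
E
python3 - <<'E'
from h import *
t=cv2.imread("pics/top0.png");s=cv2.imread("pics/scene0.png");pt=imaging.camera_params("top");ps=imaging.camera_params("scene")
print("yellow top",blobs(t,(20,140,90),(32,255,255),(190,140,250,230),3))
print("yellow sc",blobs(s,(20,170,90),(34,255,255),(270,200,340,260),3))
print("black knob top",blobs(t,(0,0,0),(180,255,60),(280,170,310,200)))
print("red top",blobs(t,(0,150,60),(8,255,255),(280,170,310,205)))
print("red sc",blobs(s,(0,150,60),(8,255,255),(210,170,255,215)))
print("crank dark top",blobs(t,(0,0,0),(180,130,80),(195,145,240,222)))
print("tray",blobs(t,(0,0,110),(180,60,255),(340,170,410,245)))
cv2.imwrite("pics/c1.png",np.hstack([cv2.resize(t[140:225,185:250],None,fx=6,fy=6,interpolation=2),cv2.resize(t[165:250,340:405],None,fx=6,fy=6,interpolation=2)]))
cv2.imwrite("pics/c2.png",np.hstack([cv2.resize(t[150:220,265:325],None,fx=6,fy=6,interpolation=2),cv2.resize(s[170:240,210:270],None,fx=6,fy=6,interpolation=2)]))
E
```

```text
yellow top [([211, 191, 6, 7, 28], [213.6, 194.1])]
yellow sc [([331, 200, 3, 4, 10], [331.8, 201.5]), ([301, 224, 6, 5, 17], [303.6, 225.6])]
black knob top [([291, 180, 9, 8, 57], [294.7, 183.6])]
red top [([286, 176, 18, 18, 186], [294.1, 184.8])]
red sc [([223, 184, 17, 17, 212], [231.6, 193.2])]
crank dark top [([211, 156, 21, 35, 205], [220.6, 173.4]), ([199, 194, 17, 25, 284], [207.3, 207.6])]
tray [([347, 179, 54, 56, 1694], [370.1, 207.6]), ([387, 217, 8, 20, 27], [391.4, 227.4])]
```

View pics/c1.png

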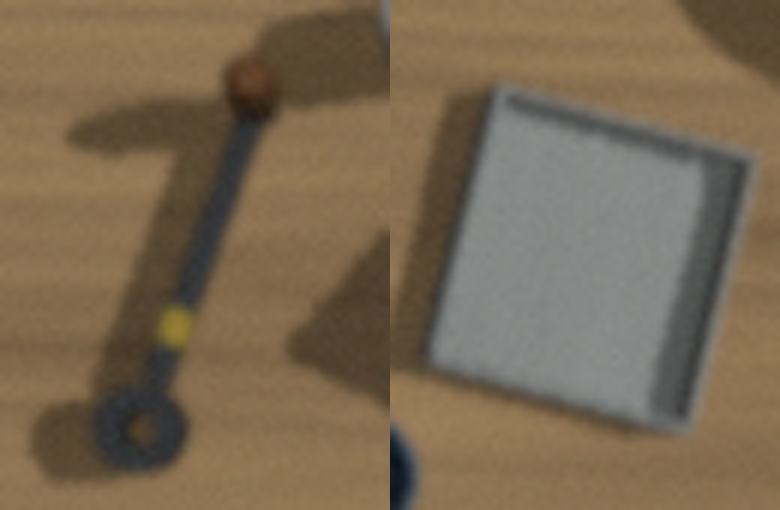

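View pics/c2.png

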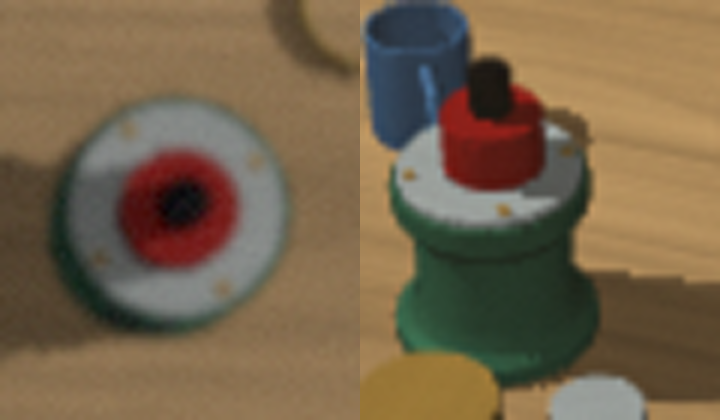

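The left crop shows the crank hub ring at (140,428), the band at (175,327) and the knob at (250,82). The right crop shows the tray's four corners. The cap is on the mill with its black knob up.

Run:
```python
from h import *
pt=imaging.camera_params("top");ps=imaging.camera_params("scene")
c=lambda u,v,x0,y0:((u+.5)/6-.5+x0,(v+.5)/6-.5+y0)
C=[onz(pt,c(u-390,v,340,165),.022) for u,v in [(497,88),(753,157),(690,432),(430,362)]]
C=np.array(C)[:,:2];print("tray",C.round(4).tolist(),C.mean(0).round(4),[np.linalg.norm(C[i]-C[(i+1)%4]).round(3) for i in range(4)])
e=C[1]-C[0];print("edge dir deg",np.degrees(np.arctan2(e[1],e[0])))
print("cup top",onz(pt,c(180,208,265,150),.144),"knob top",onz(pt,c(183,201,265,150),.172),"mill top",onz(pt,c(178,207,265,150),.110))
print("sc knob top",onz(ps,c(490-360,67,210,170),.172))
h=onz(pt,c(140,428,185,140),.040);b=onz(pt,(213.6,194.1),.034);k=onz(pt,c(249,80,185,140),.090)
print("hub",h,"band",b,"sc band",onz(ps,(303.6,225.6),.032),"knob",k, "hub-knob",np.linalg.norm((k-h)[:2]),"hub-band",np.linalg.norm((b-h)[:2]),"dir",np.degrees(np.arctan2(*(k-h)[[1,0]])))
for n,uv,z in [("mug",(331,243),.075),("honey",(257,250),.07),("tin",(257,142),.075),("pick",(277,110),.13),("beet",(328,111),.13),("ring",(323,150),.015)]:
    print(n,onz(pt,uv,z).round(3))
```

```text
tray [[0.5629, -0.1991], [0.5307, -0.3313], [0.3888, -0.2991], [0.4208, -0.166]] [ 0.4758 -0.2489] [np.float64(0.136), np.float64(0.146), np.float64(0.137), np.float64(0.146)]
edge dir deg -103.6729578431714
cup top [0.52914882 0.00723771 0.144     ] knob top [0.5293923  0.00870083 0.172     ] mill top [0.53315893 0.00487495 0.11      ]
sc knob top [0.53141037 0.00878628 0.172     ]
hub [0.45160919 0.25796321 0.04      ] band [0.50357368 0.24337925 0.034     ] sc band [0.50665416 0.24613946 0.032     ] knob [0.62127054 0.20408576 0.09      ] hub-knob 0.1780105521209764 hub-band 0.05397221948088122 dir -17.617702685870043
mug [ 0.367 -0.109  0.075]
honey [0.341 0.106 0.07 ]
tin [0.659 0.115 0.075]
pick [0.741 0.06  0.13 ]
beet [ 0.742 -0.084  0.13 ]
ring [ 0.653 -0.092  0.015]
```

```bash
cat >> h.py <<'E'
from scipy.spatial.transform import Rotation as Ro
def want(P,yawy=None):
    s=readout.read_state();R=Ro.from_rotvec(s["orientation"]).as_matrix()
    d=R.T@(np.array(P)-s["ee_pos"])*100
    print("pos",s["ee_pos"].round(4),"t",s["t"],"q",s["joint_positions"].round(2),"F",s["wrist_force"].round(1),"op",round(s["opening"],4))
    print("shift cm",d.round(2),"yaw y",np.degrees(np.arctan2(R[1,1],R[0,1])).round(2),"ztool",R[:,2].round(4))
    if yawy is not None:
        a=np.radians(yawy);y=np.array([np.cos(a),np.sin(a),0]);z=np.array([0,0,-1.]);G=np.c_[np.cross(y,z),y,z]
        print("turn deg",np.degrees(Ro.from_matrix(R.T@G).as_rotvec()).round(2))
E
python3 -c "
from h import *
want([.530,.0085,.235])"
```

```text
pos [0.2515 0.5445 0.2387] t 0.15 q [ 0.92  0.1   0.1   1.56 -0.    1.35] F [ 0.4 -0.8 -0.1] op 0.0854
shift cm [-47.76 -36.98   0.4 ] yaw y 65.21 ztool [-6.e-04 -8.e-04 -1.e+00]
```

```bash
python3 -m inch '[{"tx":-2,"ty":-1.5},{"tx":-5,"ty":-3.9},{"tx":-8,"ty":-6.2},{"tx":-11,"ty":-8.5},{"tx":-14,"ty":-10.8},{"tx":-17,"ty":-13.2},{"tx":-20,"ty":-15.5},{"tx":-23,"ty":-17.8},{"tx":-26,"ty":-20.1},{"tx":-29,"ty":-22.5},{"tx":-32,"ty":-24.8},{"tx":-34,"ty":-26.3}]'; python3 -c "
from h import *
want([.530,.0085,.235])"
```

```text
pos [0.2515 0.5445 0.2387] t 0.15 q [ 0.92  0.1   0.1   1.56 -0.    1.35] F [ 0.4 -0.8 -0.1] op 0.0854
shift cm [-47.76 -36.98   0.4 ] yaw y 65.21 ztool [-6.e-04 -8.e-04 -1.e+00]$[0]: bad value
```

```bash
python3 -m inch '[{"gripper":8.5,"tx":-2,"ty":-1.5,"tz":0,"wx":0,"wy":0,"wz":0},{"gripper":8.5,"tx":-5,"ty":-3.9,"tz":0,"wx":0,"wy":0,"wz":0},{"gripper":8.5,"tx":-8,"ty":-6.2,"tz":0,"wx":0,"wy":0,"wz":0},{"gripper":8.5,"tx":-11,"ty":-8.5,"tz":0,"wx":0,"wy":0,"wz":0},{"gripper":8.5,"tx":-14,"ty":-10.8,"tz":0,"wx":0,"wy":0,"wz":0},{"gripper":8.5,"tx":-17,"ty":-13.2,"tz":0,"wx":0,"wy":0,"wz":0},{"gripper":8.5,"tx":-20,"ty":-15.5,"tz":0,"wx":0,"wy":0,"wz":0},{"gripper":8.5,"tx":-23,"ty":-17.8,"tz":0,"wx":0,"wy":0,"wz":0},{"gripper":8.5,"tx":-26,"ty":-20.1,"tz":0,"wx":0,"wy":0,"wz":0},{"gripper":8.5,"tx":-29,"ty":-22.5,"tz":0,"wx":0,"wy":0,"wz":0},{"gripper":8.5,"tx":-32,"ty":-24.8,"tz":0,"wx":0,"wy":0,"wz":0},{"gripper":8.5,"tx":-34,"ty":-26.3,"tz":0,"wx":0,"wy":0,"wz":0}]'; python3 -c "
from h import *
want([.530,.0085,.235])"
```

```text
t: 1.15
ee_pos: [0.4509, 0.1605, 0.2391]
orientation: [0.677, 3.067, -0.001]
wrist_force: [0.8, 0.3, -0.1]
opening: 0.0851
pos [0.4509 0.1605 0.2391] t 1.15 q [ 0.07 -0.27 -0.26  1.58 -0.    0.5 ] F [ 0.8  0.3 -0.1] op 0.0851
shift cm [-13.57 -10.46   0.42] yaw y 65.11 ztool [ 3.e-04 -5.e-04 -1.e+00]
```

```bash
python3 -m inch '[{"gripper":8.5,"tx":-3,"ty":-2.3,"tz":0,"wx":0,"wy":0,"wz":0},{"gripper":8.5,"tx":-6,"ty":-4.6,"tz":0,"wx":0,"wy":0,"wz":0},{"gripper":8.5,"tx":-9,"ty":-6.9,"tz":0,"wx":0,"wy":0,"wz":0},{"gripper":8.5,"tx":-12,"ty":-9.2,"tz":0,"wx":0,"wy":0,"wz":0},{"gripper":8.5,"tx":-13.5,"ty":-10.3,"tz":0,"wx":0,"wy":0,"wz":0},{"gripper":8.5,"tx":-13.6,"ty":-10.4,"tz":0.4,"wx":0,"wy":0,"wz":0},{"gripper":8.5,"tx":-13.6,"ty":-10.4,"tz":0.4,"wx":0,"wy":0,"wz":0}]'; python3 -c "
from h import *
p=imaging.camera_params('wrist');im=imaging.grab_frame('wrist');want([.530,.0085,.155])
for z in (.144,.172): cv2.circle(im,tuple(int(round(x)) for x in proj(p,[.530,.0085,z])[0]),2,(0,255,0),-1)
print(blobs(im,(0,150,50),(8,255,255),None,200))
cv2.imwrite('pics/w1.png',im)"
```

```text
t: 1.73
ee_pos: [0.5296, 0.0111, 0.2341]
orientation: [-0.677, -3.066, -0.0]
wrist_force: [-0.3, -0.1, -0.5]
opening: 0.0851
pos [0.5293 0.0121 0.2345] t 1.7833 q [-0.22 -0.11 -0.13  1.56  0.    0.21] F [ 0.7 -0.9 -0.3] op 0.0848
shift cm [-0.23 -0.3   7.95] yaw y 65.16 ztool [-1.6e-03  7.0e-04 -1.0e+00]
[([209, 158, 74, 78, 3036], [245.4, 194.5]), ([221, 314, 54, 26, 768], [247.5, 326.9])]
```

View pics/w1.png

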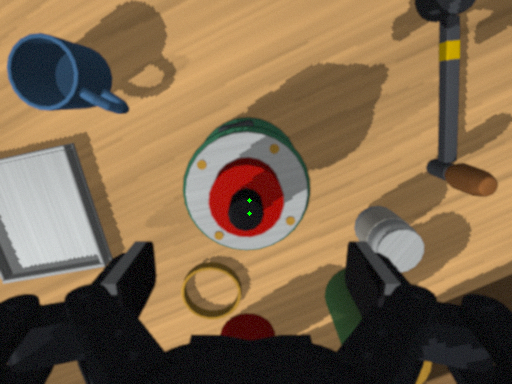

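The projected knob points (about 249,200 to 249,214) land on the black knob, so the estimate agrees with the wrist view. Descending.

```bash
python3 -m inch '[{"gripper":8.5,"tx":-0.2,"ty":-0.2,"tz":1.5,"wx":0,"wy":0,"wz":0},{"gripper":8.5,"tx":-0.2,"ty":-0.2,"tz":3,"wx":0,"wy":0,"wz":0},{"gripper":8.5,"tx":-0.2,"ty":-0.2,"tz":4.5,"wx":0,"wy":0,"wz":0},{"gripper":8.5,"tx":-0.2,"ty":-0.2,"tz":6,"wx":0,"wy":0,"wz":0},{"gripper":8.5,"tx":-0.2,"ty":-0.2,"tz":7,"wx":0,"wy":0,"wz":0},{"gripper":8.5,"tx":-0.2,"ty":-0.2,"tz":7.9,"wx":0,"wy":0,"wz":0},{"gripper":8.5,"tx":-0.2,"ty":-0.2,"tz":7.9,"wx":0,"wy":0,"wz":0},{"gripper":8.5,"tx":-0.2,"ty":-0.2,"tz":7.9,"wx":0,"wy":0,"wz":0}]'; python3 -c "
from h import *
want([.530,.0085,.155])"
```

```text
t: 2.45
ee_pos: [0.5306, 0.0098, 0.1564]
orientation: [-0.674, -3.068, -0.0]
wrist_force: [0.6, 0.2, 1.0]
opening: 0.0851
pos [0.5306 0.0098 0.1564] t 2.45 q [-0.23 -0.11 -0.26  1.41  0.    0.2 ] F [0.6 0.2 1. ] op 0.0851
shift cm [-0.   -0.14  0.14] yaw y 65.24 ztool [-2.e-04  2.e-04 -1.e+00]
```

```bash
python3 -m inch '[{"gripper":4,"tx":0,"ty":0,"tz":0,"wx":0,"wy":0,"wz":0},{"gripper":1.5,"tx":0,"ty":0,"tz":0,"wx":0,"wy":0,"wz":0},{"gripper":1.5,"tx":0,"ty":0,"tz":0,"wx":0,"wy":0,"wz":0},{"gripper":1.5,"tx":0,"ty":0,"tz":0,"wx":0,"wy":0,"wz":0},{"gripper":1.5,"tx":0,"ty":0,"tz":0,"wx":0,"wy":0,"wz":0},{"gripper":1.5,"tx":0,"ty":0,"tz":0,"wx":0,"wy":0,"wz":0},{"gripper":1.5,"tx":0,"ty":0,"tz":0,"wx":0,"wy":0,"wz":0},{"gripper":1.5,"tx":0,"ty":0,"tz":0,"wx":0,"wy":0,"wz":0}]'; python3 -c "
from h import *
want([.530,.0085,.155])"
```

```text
t: 3.12
ee_pos: [0.531, 0.0092, 0.1568]
orientation: [0.675, 3.068, 0.0]
wrist_force: [-1.0, 0.2, 4.3]
opening: 0.0221
pos [0.531  0.0092 0.1568] t 3.1167 q [-0.23 -0.11 -0.26  1.41  0.    0.2 ] F [-1.   0.2  4.3] op 0.0221
shift cm [ 0.07 -0.1   0.18] yaw y 65.2 ztool [ 7.e-04 -1.e-04 -1.e+00]
```

```bash
python3 -m inch '[{"gripper":1.5,"tx":0,"ty":0,"tz":-0.5,"wx":0,"wy":0,"wz":0},{"gripper":1.5,"tx":0,"ty":0,"tz":-1.2,"wx":0,"wy":0,"wz":0},{"gripper":1.5,"tx":0,"ty":0,"tz":-2.2,"wx":0,"wy":0,"wz":0},{"gripper":1.5,"tx":0,"ty":0,"tz":-3.5,"wx":0,"wy":0,"wz":0},{"gripper":1.5,"tx":0,"ty":0,"tz":-5,"wx":0,"wy":0,"wz":0},{"gripper":1.5,"tx":0,"ty":0,"tz":-6.5,"wx":0,"wy":0,"wz":0},{"gripper":1.5,"tx":0,"ty":0,"tz":-7.6,"wx":0,"wy":0,"wz":0},{"gripper":1.5,"tx":0,"ty":0,"tz":-8,"wx":0,"wy":0,"wz":0},{"gripper":1.5,"tx":0,"ty":0,"tz":-8,"wx":0,"wy":0,"wz":0}]'; python3 -c "
from h import *
im=np.hstack([imaging.grab_frame('scene')[150:250,180:290],imaging.grab_frame('top')[140:240,240:350]]);cv2.imwrite('pics/s2.png',cv2.resize(im,None,fx=3.5,fy=3.5))
cv2.imwrite('pics/w2.png',imaging.grab_frame('wrist'))
want([.476,-.249,.236])"
```

```text
t: 3.87
ee_pos: [0.5315, 0.0091, 0.2379]
orientation: [0.674, 3.066, 0.0]
wrist_force: [-0.2, -0.6, -0.7]
opening: 0.0222
pos [0.5305 0.0093 0.2355] t 4.0167 q [-0.23 -0.11 -0.12  1.56  0.    0.2 ] F [-0.4 -0.4  0.4] op 0.0219
shift cm [ -5.89 -25.74  -0.05] yaw y 65.2 ztool [-1.1e-03  4.0e-04 -1.0e+00]
```

View pics/s2.png

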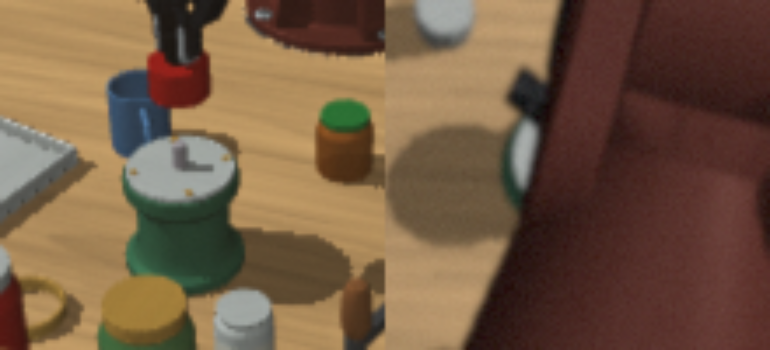

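View pics/w2.png

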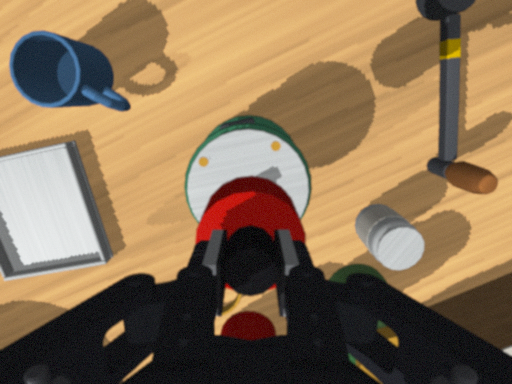

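The cap hangs upright in the fingers, and the bare spindle shows in the scene crop at (180,155). Next I carry the cap to the tray.

```bash
python3 -m inch '[{"gripper":1.5,"tx":-0.3,"ty":-1.2,"tz":0,"wx":0,"wy":0,"wz":0},{"gripper":1.5,"tx":-0.8,"ty":-3.6,"tz":0,"wx":0,"wy":0,"wz":0},{"gripper":1.5,"tx":-1.5,"ty":-6.6,"tz":0,"wx":0,"wy":0,"wz":0},{"gripper":1.5,"tx":-2.2,"ty":-9.6,"tz":0,"wx":0,"wy":0,"wz":0},{"gripper":1.5,"tx":-2.9,"ty":-12.6,"tz":0,"wx":0,"wy":0,"wz":0},{"gripper":1.5,"tx":-3.6,"ty":-15.6,"tz":0,"wx":0,"wy":0,"wz":0},{"gripper":1.5,"tx":-4.3,"ty":-18.6,"tz":0,"wx":0,"wy":0,"wz":0},{"gripper":1.5,"tx":-5,"ty":-21.6,"tz":0,"wx":0,"wy":0,"wz":0},{"gripper":1.5,"tx":-5.6,"ty":-24.4,"tz":0,"wx":0,"wy":0,"wz":0},{"gripper":1.5,"tx":-5.9,"ty":-25.6,"tz":0,"wx":0,"wy":0,"wz":0},{"gripper":1.5,"tx":-5.9,"ty":-25.7,"tz":0,"wx":0,"wy":0,"wz":0},{"gripper":1.5,"tx":-5.9,"ty":-25.7,"tz":0,"wx":0,"wy":0,"wz":0}]'; python3 -c "
from h import *
want([.476,-.249,.0525])"
```

```text
t: 5.02
ee_pos: [0.476, -0.249, 0.2357]
orientation: [-0.677, -3.067, -0.001]
wrist_force: [-0.3, -0.2, -1.0]
opening: 0.0219
pos [ 0.476  -0.249   0.2357] t 5.0167 q [-0.73 -0.09 -0.1   1.56  0.   -0.29] F [-0.3 -0.2 -1. ] op 0.0219
shift cm [-2.000e-02 -1.000e-02  1.832e+01] yaw y 65.12 ztool [-8.0e-04  1.1e-03 -1.0e+00]
```

```bash
python3 -m inch '[{"gripper":1.5,"tx":0,"ty":0,"tz":1,"wx":0,"wy":0,"wz":0},{"gripper":1.5,"tx":0,"ty":0,"tz":3,"wx":0,"wy":0,"wz":0},{"gripper":1.5,"tx":0,"ty":0,"tz":5.5,"wx":0,"wy":0,"wz":0},{"gripper":1.5,"tx":0,"ty":0,"tz":8,"wx":0,"wy":0,"wz":0},{"gripper":1.5,"tx":0,"ty":0,"tz":10.5,"wx":0,"wy":0,"wz":0},{"gripper":1.5,"tx":0,"ty":0,"tz":13,"wx":0,"wy":0,"wz":0},{"gripper":1.5,"tx":0,"ty":0,"tz":15,"wx":0,"wy":0,"wz":0},{"gripper":1.5,"tx":0,"ty":0,"tz":16.5,"wx":0,"wy":0,"wz":0},{"gripper":1.5,"tx":0,"ty":0,"tz":17.4,"wx":0,"wy":0,"wz":0},{"gripper":1.5,"tx":0,"ty":0,"tz":17.9,"wx":0,"wy":0,"wz":0},{"gripper":1.5,"tx":0,"ty":0,"tz":18,"wx":0,"wy":0,"wz":0},{"gripper":1.5,"tx":0,"ty":0,"tz":18,"wx":0,"wy":0,"wz":0}]'; python3 -c "
from h import *
want([.476,-.249,.0515])"
```

```text
t: 6.02
ee_pos: [0.4769, -0.2485, 0.0567]
orientation: [0.673, 3.068, -0.0]
wrist_force: [1.5, -0.9, -0.6]
opening: 0.0217
pos [ 0.4769 -0.2485  0.0567] t 6.0167 q [-0.72 -0.04 -0.38  1.23  0.   -0.29] F [ 1.5 -0.9 -0.6] op 0.0217
shift cm [ 0.07 -0.08  0.52] yaw y 65.24 ztool [ 5.e-04 -3.e-04 -1.e+00]
```

```bash
python3 -m inch '[{"gripper":1.5,"tx":0,"ty":0,"tz":0.2,"wx":0,"wy":0,"wz":0},{"gripper":1.5,"tx":0,"ty":0,"tz":0.3,"wx":0,"wy":0,"wz":0},{"gripper":1.5,"tx":0,"ty":0,"tz":0.4,"wx":0,"wy":0,"wz":0},{"gripper":1.5,"tx":0,"ty":0,"tz":0.4,"wx":0,"wy":0,"wz":0},{"gripper":1.5,"tx":0,"ty":0,"tz":0.4,"wx":0,"wy":0,"wz":0}]'; python3 -c "
from h import *
want([.476,-.249,.0515])"
```

```text
t: 6.43
ee_pos: [0.4767, -0.2489, 0.0525]
orientation: [0.675, 3.068, -0.0]
wrist_force: [-0.1, 1.1, -0.7]
opening: 0.022
pos [ 0.4767 -0.2489  0.0525] t 6.4333 q [-0.72 -0.03 -0.38  1.22  0.   -0.29] F [-0.1  1.1 -0.7] op 0.022
shift cm [ 0.05 -0.04  0.1 ] yaw y 65.2 ztool [ 2.e-04 -1.e-04 -1.e+00]
```

```bash
python3 -m inch '[{"gripper":1.5,"tx":0,"ty":0,"tz":0.1,"wx":0,"wy":0,"wz":0},{"gripper":1.5,"tx":0,"ty":0,"tz":0.15,"wx":0,"wy":0,"wz":0},{"gripper":1.5,"tx":0,"ty":0,"tz":0.2,"wx":0,"wy":0,"wz":0},{"gripper":1.5,"tx":0,"ty":0,"tz":0.2,"wx":0,"wy":0,"wz":0}]'; python3 -c "
from h import *
want([.476,-.249,.0515])"
```

```text
t: 6.77
ee_pos: [0.4769, -0.2491, 0.0517]
orientation: [0.674, 3.068, -0.001]
wrist_force: [-4.6, 2.2, 11.2]
opening: 0.0221
pos [ 0.4769 -0.2491  0.0517] t 6.7667 q [-0.72 -0.03 -0.38  1.22 -0.   -0.29] F [-4.6  2.2 11.2] op 0.0221
shift cm [ 0.08 -0.03  0.02] yaw y 65.2 ztool [ 7.e-04 -7.e-04 -1.e+00]
```

Contact with the tray floor, about 11 N. Releasing, then rising.

```bash
python3 -m inch '[{"gripper":1.5,"tx":0,"ty":0,"tz":-0.1,"wx":0,"wy":0,"wz":0},{"gripper":4,"tx":0,"ty":0,"tz":-0.1,"wx":0,"wy":0,"wz":0},{"gripper":5,"tx":0,"ty":0,"tz":-0.1,"wx":0,"wy":0,"wz":0},{"gripper":6,"tx":0,"ty":0,"tz":-0.1,"wx":0,"wy":0,"wz":0},{"gripper":6,"tx":0,"ty":0,"tz":-0.1,"wx":0,"wy":0,"wz":0},{"gripper":6,"tx":0,"ty":0,"tz":-0.1,"wx":0,"wy":0,"wz":0},{"gripper":6,"tx":0,"ty":0,"tz":-1.5,"wx":0,"wy":0,"wz":0},{"gripper":6,"tx":0,"ty":0,"tz":-4,"wx":0,"wy":0,"wz":0},{"gripper":6,"tx":0,"ty":0,"tz":-7,"wx":0,"wy":0,"wz":0},{"gripper":6,"tx":0,"ty":0,"tz":-10,"wx":0,"wy":0,"wz":0},{"gripper":6,"tx":0,"ty":0,"tz":-13,"wx":0,"wy":0,"wz":0},{"gripper":6,"tx":0,"ty":0,"tz":-15,"wx":0,"wy":0,"wz":0}]'; python3 -c "
from h import *
s=imaging.grab_frame('scene');t=imaging.grab_frame('top')
cv2.imwrite('pics/s3.png',s);cv2.imwrite('pics/t3.png',t)
im=np.hstack([s[150:250,140:250],t[140:240,260:370]]);cv2.imwrite('pics/s3c.png',cv2.resize(im,None,fx=3.5,fy=3.5))
cv2.imwrite('pics/w3.png',imaging.grab_frame('wrist'))
want([.504,.243,.2])"
```

```text
t: 7.77
ee_pos: [0.4771, -0.2492, 0.2034]
orientation: [0.674, 3.066, -0.002]
wrist_force: [-0.5, -0.5, 0.1]
opening: 0.0598
pos [ 0.4774 -0.2495  0.2021] t 7.9167 q [-0.72 -0.09 -0.17  1.49  0.   -0.29] F [-0.1  0.4 -1.1] op 0.0598
shift cm [18.25 45.83  0.11] yaw y 65.2 ztool [ 0.0026 -0.0022 -1.    ]
```

View pics/s3c.png

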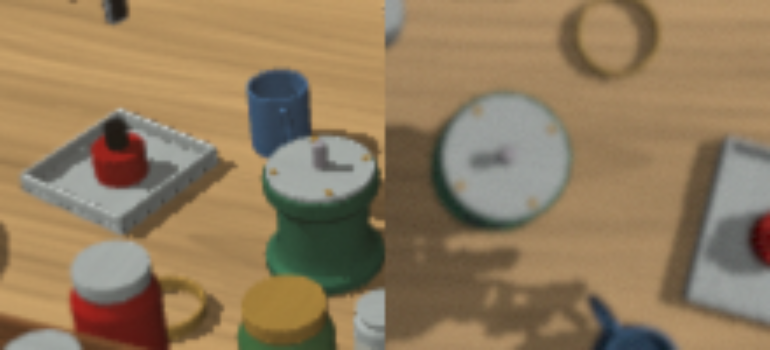

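View pics/w3.png

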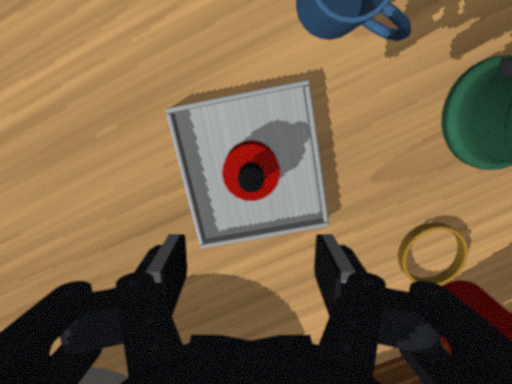

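The cap stands upright near the tray centre: (251,172) in the wrist view, (118,150) in the scene crop. Next I measure the spindle axis.

Run:
```python
from h import *
t=cv2.imread("pics/t3.png");s=cv2.imread("pics/s3.png");pt=imaging.camera_params("top");ps=imaging.camera_params("scene")
for im,p,roi,n in [(t,pt,(265,155,330,215),"top"),(s,ps,(205,180,255,212),"sc")]:
    m=cv2.inRange(cv2.cvtColor(im,cv2.COLOR_BGR2HSV),(0,0,90),(180,60,255))
    k=np.zeros_like(m);k[roi[1]:roi[3],roi[0]:roi[2]]=255;m&=k
    m=cv2.morphologyEx(m,cv2.MORPH_OPEN,np.ones((3,3)))
    c=max(cv2.findContours(m,0,1)[0],key=cv2.contourArea);h=cv2.convexHull(c)
    pts=np.array([onz(p,q[0].astype(float),.110)[:2] for q in h]);
    A=np.c_[2*pts,np.ones(len(pts))];x=np.linalg.lstsq(A,(pts**2).sum(1),rcond=None)[0]
    print(n,"circle",x[:2].round(4),"r",np.sqrt(x[2]+x[:2]@x[:2]).round(4),len(pts))
# bolts
cv2.imwrite("pics/c4.png",np.hstack([cv2.resize(t[155:215,265:325],None,fx=6,fy=6,interpolation=2),cv2.resize(s[180:240,205:265],None,fx=6,fy=6,interpolation=2)]))
for P in ([.531,.007,.136],[.531,.007,.110]): print(proj(pt,P),proj(ps,P))
```

```text
top circle [0.5324 0.0049] r 0.0532 24
sc circle [0.5373 0.006 ] r 0.0524 17
[[294.39509886 183.88152769]] [[231.32155862 189.92276258]]
[[293.4889463  184.81643042]] [[231.70109737 196.48666798]]
```

View pics/c4.png

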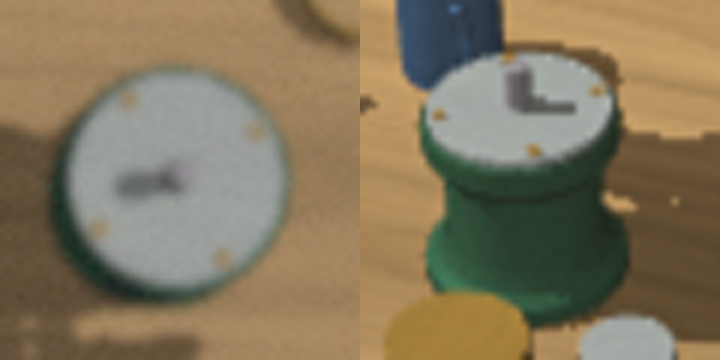

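```bash
python3 -m inch '[{"gripper":6,"tx":0.5,"ty":1.2,"tz":0,"wx":0,"wy":0,"wz":0},{"gripper":6,"tx":1.5,"ty":4,"tz":0,"wx":0,"wy":0,"wz":0},{"gripper":6,"tx":3,"ty":7.5,"tz":0,"wx":0,"wy":0,"wz":0},{"gripper":6,"tx":4.4,"ty":11,"tz":0,"wx":0,"wy":0,"wz":0},{"gripper":6,"tx":5.8,"ty":14.5,"tz":0,"wx":0,"wy":0,"wz":0},{"gripper":6,"tx":7.2,"ty":18,"tz":0,"wx":0,"wy":0,"wz":0},{"gripper":6,"tx":8.6,"ty":21.5,"tz":0,"wx":0,"wy":0,"wz":0},{"gripper":6,"tx":10,"ty":25,"tz":0,"wx":0,"wy":0,"wz":-1},{"gripper":6,"tx":11.4,"ty":28.5,"tz":0,"wx":0,"wy":0,"wz":-3},{"gripper":6,"tx":12.8,"ty":32,"tz":0,"wx":0,"wy":0,"wz":-5},{"gripper":6,"tx":14,"ty":35,"tz":0,"wx":0,"wy":0,"wz":-7},{"gripper":6,"tx":14.5,"ty":36.5,"tz":0,"wx":0,"wy":0,"wz":-7}]'; python3 -c "
from h import *
want([.504,.243,.2],72.4)"
```

```text
t: 8.92
ee_pos: [0.4963, 0.1473, 0.1987]
orientation: [-0.478, -3.102, -0.001]
wrist_force: [-0.3, 0.4, -0.2]
opening: 0.0602
pos [0.4963 0.1473 0.1987] t 8.9167 q [ 0.03 -0.15 -0.23  1.5   0.    0.34] F [-0.3  0.4 -0.2] op 0.0602
shift cm [ 2.14  9.36 -0.13] yaw y 72.49 ztool [-0.0025  0.001  -1.    ]
turn deg [ 0.01 -0.15  0.09]
```

The mill's four bolts centre on crop pixel (176,180) in the top view. The spindle tip is near (517,68) in the scene crop. I move above the crank and combine these.

```bash
python3 -m inch '[{"gripper":6,"tx":0.4,"ty":1.5,"tz":0,"wx":0,"wy":0,"wz":0},{"gripper":6,"tx":0.9,"ty":4,"tz":0,"wx":0,"wy":0,"wz":0},{"gripper":6,"tx":1.5,"ty":6.5,"tz":0,"wx":0,"wy":0,"wz":0},{"gripper":6,"tx":2,"ty":8.6,"tz":0,"wx":0,"wy":0,"wz":0},{"gripper":6,"tx":2.1,"ty":9.3,"tz":0,"wx":0,"wy":0,"wz":0},{"gripper":6,"tx":2.1,"ty":9.3,"tz":0,"wx":0,"wy":0,"wz":0}]'
python3 - <<'E'
from h import *
p=imaging.camera_params('wrist');im=imaging.grab_frame('wrist');cv2.imwrite('pics/w4.png',im)
b=blobs(im,(22,150,80),(34,255,255),None,30);print(b)
for x in b: print(onz(p,x[1],.032))
want([.504,.243,.03],72.4)
pt=imaging.camera_params("top");ps=imaging.camera_params("scene")
c=lambda u,v,x0,y0:((u+.5)/6-.5+x0,(v+.5)/6-.5+y0)
print("bolts top",onz(pt,c(176,179.5,265,155),.11),"sc bolts",onz(ps,c((440+597+509+534)/4-360,(115+91+57+151)/4,205,180),.11),"sc tip",onz(ps,c(157,68,205,180),.136), "top tip",onz(pt,c(178,172,265,155),.136))
E
```

```text
t: 9.42
ee_pos: [0.5053, 0.2399, 0.1987]
orientation: [-0.482, -3.102, 0.001]
wrist_force: [-0.1, 0.3, -0.8]
opening: 0.0599
[([247, 165, 15, 20, 271], [254.0, 174.4])]
[0.50507653 0.24178925 0.032     ]
pos [0.5054 0.2388 0.199 ] t 9.4667 q [ 0.21 -0.02 -0.11  1.49 -0.    0.52] F [ 0.7 -0.6  0. ] op 0.0599
shift cm [ 0.23  0.38 16.9 ] yaw y 72.29 ztool [-2.2e-03 -6.0e-04 -1.0e+00]
turn deg [-0.07 -0.11 -0.11]
bolts top [0.5319396  0.00580006 0.11      ] sc bolts [0.53328164 0.00635662 0.11      ] sc tip [0.5368239  0.00743621 0.136     ] top tip [0.53275141 0.00743965 0.136     ]
```

View pics/w4.png

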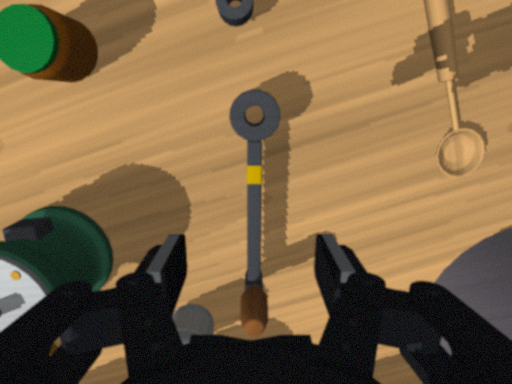

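The crank lies vertical in the wrist picture: hub (255,115), band (254,174), knob (254,310). The arm is square to the jaws, and the band is at about (0.505, 0.242). Descending.

```bash
python3 -m inch '[{"gripper":6,"tx":0.1,"ty":0.3,"tz":1.5,"wx":0,"wy":0,"wz":0},{"gripper":6,"tx":0.1,"ty":0.3,"tz":4,"wx":0,"wy":0,"wz":0},{"gripper":6,"tx":0.1,"ty":0.3,"tz":6.5,"wx":0,"wy":0,"wz":0},{"gripper":6,"tx":0.1,"ty":0.3,"tz":9,"wx":0,"wy":0,"wz":0},{"gripper":6,"tx":0.1,"ty":0.3,"tz":11.5,"wx":0,"wy":0,"wz":0},{"gripper":6,"tx":0.1,"ty":0.3,"tz":13.5,"wx":0,"wy":0,"wz":0},{"gripper":6,"tx":0.1,"ty":0.3,"tz":15,"wx":0,"wy":0,"wz":0},{"gripper":6,"tx":0.1,"ty":0.3,"tz":16,"wx":0,"wy":0,"wz":0},{"gripper":6,"tx":0.1,"ty":0.3,"tz":16,"wx":0,"wy":0,"wz":0},{"gripper":6,"tx":0.1,"ty":0.3,"tz":16,"wx":0,"wy":0,"wz":0}]'
python3 - <<'E'
from h import *
want([.505,.242,.020],72.4)
E
```

```text
t: 10.3
ee_pos: [0.5062, 0.2408, 0.0403]
orientation: [-0.487, -3.103, 0.001]
wrist_force: [-0.2, -0.9, 0.7]
opening: 0.0596
pos [0.5062 0.2408 0.0403] t 10.3 q [ 0.21  0.05 -0.32  1.2  -0.    0.52] F [-0.2 -0.9  0.7] op 0.0596
shift cm [0.15 0.07 2.03] yaw y 72.16 ztool [-7.e-04 -2.e-04 -1.e+00]
turn deg [-0.02 -0.03 -0.24]
```

```bash
python3 -m inch '[{"gripper":6,"tx":0.1,"ty":0.1,"tz":0.8,"wx":0,"wy":0,"wz":0},{"gripper":6,"tx":0.1,"ty":0.1,"tz":1.5,"wx":0,"wy":0,"wz":0},{"gripper":6,"tx":0.1,"ty":0.1,"tz":1.9,"wx":0,"wy":0,"wz":0},{"gripper":6,"tx":0.1,"ty":0.1,"tz":1.9,"wx":0,"wy":0,"wz":0},{"gripper":4,"tx":0.1,"ty":0.1,"tz":1.9,"wx":0,"wy":0,"wz":0},{"gripper":3,"tx":0.1,"ty":0.1,"tz":1.9,"wx":0,"wy":0,"wz":0},{"gripper":2.5,"tx":0.1,"ty":0.1,"tz":1.9,"wx":0,"wy":0,"wz":0},{"gripper":2.2,"tx":0.1,"ty":0.1,"tz":1.9,"wx":0,"wy":0,"wz":0},{"gripper":2.2,"tx":0.1,"ty":0.1,"tz":1.9,"wx":0,"wy":0,"wz":0}]'
python3 - <<'E'
from h import *
want([.505,.242,.020],72.4)
cv2.imwrite('pics/w5.png',imaging.grab_frame('wrist'))
E
```

```text
t: 11.05
ee_pos: [0.506, 0.2428, 0.0216]
orientation: [0.486, 3.103, 0.0]
wrist_force: [-0.4, -0.3, -0.0]
opening: 0.022
pos [0.506  0.2428 0.0216] t 11.05 q [ 0.21  0.07 -0.34  1.16  0.    0.52] F [-0.4 -0.3 -0. ] op 0.022
shift cm [ 0.07 -0.11  0.16] yaw y 72.21 ztool [ 4.e-04  2.e-04 -1.e+00]
turn deg [ 0.02  0.02 -0.19]
```

View pics/w5.png

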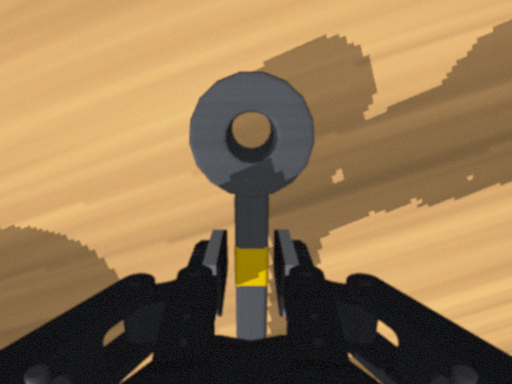

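The jaws are centred on the arm with the band at (252,267) between the pads. Closing and lifting.

```bash
python3 -m inch '[{"gripper":1.6,"tx":0,"ty":0,"tz":0,"wx":0,"wy":0,"wz":0},{"gripper":1,"tx":0,"ty":0,"tz":0,"wx":0,"wy":0,"wz":0},{"gripper":0.5,"tx":0,"ty":0,"tz":0,"wx":0,"wy":0,"wz":0},{"gripper":0.5,"tx":0,"ty":0,"tz":0,"wx":0,"wy":0,"wz":0},{"gripper":0.5,"tx":0,"ty":0,"tz":0,"wx":0,"wy":0,"wz":0},{"gripper":0.5,"tx":0,"ty":0,"tz":0,"wx":0,"wy":0,"wz":0},{"gripper":0.5,"tx":0,"ty":0,"tz":-0.2,"wx":0,"wy":0,"wz":0},{"gripper":0.5,"tx":0,"ty":0,"tz":-0.5,"wx":0,"wy":0,"wz":0},{"gripper":0.5,"tx":0,"ty":0,"tz":-0.8,"wx":0,"wy":0,"wz":0},{"gripper":0.5,"tx":0,"ty":0,"tz":-1.0,"wx":0,"wy":0,"wz":0},{"gripper":0.5,"tx":0,"ty":0,"tz":-1.0,"wx":0,"wy":0,"wz":0}]'
python3 - <<'E'
from h import *
s=readout.read_state();print(s["wrist_force"],s["wrist_torque"])
im=imaging.grab_frame('scene');cv2.imwrite('pics/s6.png',cv2.resize(im[180:280,230:390],None,fx=5,fy=5))
cv2.imwrite('pics/w6.png',imaging.grab_frame('wrist'))
E
```

```text
t: 12.02
ee_pos: [0.5059, 0.2427, 0.0315]
orientation: [0.486, 3.104, -0.0]
wrist_force: [-0.0, 0.5, -6.7]
opening: 0.0127
[-0.02596945  0.50216626 -6.70971244] [-0.03787501 -0.01646481 -0.00487537]
```

View pics/s6.png

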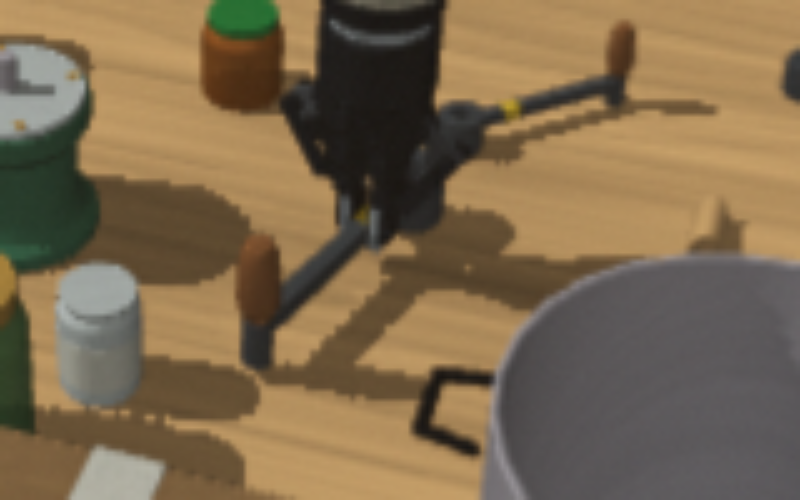

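View pics/w6.png

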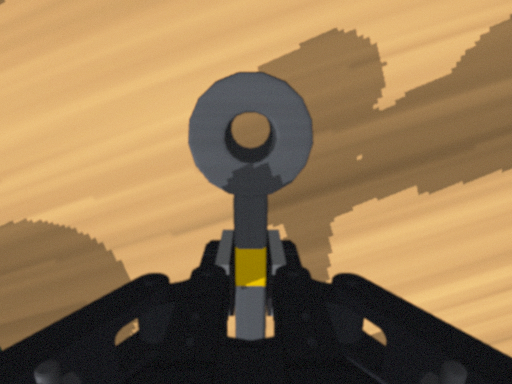

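The crank is held level with its band in the pads. The wrist carries 6.7 N with almost no moment. Lifting further.

```bash
python3 - <<'E'
from h import *
im=cv2.imread('pics/w6.png');p=imaging.camera_params('wrist')
m=cv2.inRange(im,(0,0,0),(95,95,95));m[:60]=0;m[200:]=0;m[:,:180]=0;m[:,325:]=0
# hub outer ring: columns extents
c=onz(p,(251,131),.050);s=readout.read_state();print(c,c-s["ee_pos"],np.linalg.norm((c-s["ee_pos"])[:2]))
E
python3 -m inch '[{"gripper":0.5,"tx":0,"ty":0,"tz":-0.5,"wx":0,"wy":0,"wz":0},{"gripper":0.5,"tx":0,"ty":0,"tz":-1.5,"wx":0,"wy":0,"wz":0},{"gripper":0.5,"tx":0,"ty":0,"tz":-3,"wx":0,"wy":0,"wz":0},{"gripper":0.5,"tx":0,"ty":0,"tz":-5,"wx":0,"wy":0,"wz":0},{"gripper":0.5,"tx":0,"ty":0,"tz":-7,"wx":0,"wy":0,"wz":0},{"gripper":0.5,"tx":0,"ty":0,"tz":-9,"wx":0,"wy":0,"wz":0},{"gripper":0.5,"tx":0,"ty":0,"tz":-11,"wx":0,"wy":0,"wz":0},{"gripper":0.5,"tx":0,"ty":0,"tz":-13,"wx":0,"wy":0,"wz":0},{"gripper":0.5,"tx":0,"ty":0,"tz":-15,"wx":0,"wy":0,"wz":0},{"gripper":0.5,"tx":0,"ty":0,"tz":-16.5,"wx":0,"wy":0,"wz":0},{"gripper":0.5,"tx":0,"ty":0,"tz":-17,"wx":0,"wy":0,"wz":0},{"gripper":0.5,"tx":0,"ty":0,"tz":-17,"wx":0,"wy":0,"wz":0}]'
```

```text
[0.45017205 0.25908636 0.05      ] [-0.05554167  0.0163963   0.0187903 ] 0.05791127369781216
t: 13.12
ee_pos: [0.5067, 0.2429, 0.2035]
orientation: [0.485, 3.101, 0.002]
wrist_force: [-0.0, -0.5, -6.7]
opening: 0.0126
```

Run:
```python
from h import *
want([.5873,-.0107,.2035],72.2)
```

```text
pos [0.5067 0.2429 0.2035] t 13.1167 q [ 0.21 -0.02 -0.1   1.49  0.    0.52] F [-0.  -0.5 -6.7] op 0.0126
shift cm [-1.543e+01 -2.169e+01  1.000e-02] yaw y 72.2 ztool [ 3.2e-03  7.0e-04 -1.0e+00]
turn deg [0.1  0.16 0.  ]
```

```bash
python3 -m inch '[{"gripper":0.5,"tx":-0.5,"ty":-0.7,"tz":0,"wx":0,"wy":0,"wz":0},{"gripper":0.5,"tx":-1.6,"ty":-2.2,"tz":0,"wx":0,"wy":0,"wz":0},{"gripper":0.5,"tx":-3.2,"ty":-4.5,"tz":0,"wx":0,"wy":0,"wz":0},{"gripper":0.5,"tx":-4.8,"ty":-6.8,"tz":0,"wx":0,"wy":0,"wz":0},{"gripper":0.5,"tx":-6.4,"ty":-9,"tz":0,"wx":0,"wy":0,"wz":0},{"gripper":0.5,"tx":-8,"ty":-11.3,"tz":0,"wx":0,"wy":0,"wz":0},{"gripper":0.5,"tx":-9.6,"ty":-13.5,"tz":0,"wx":0,"wy":0,"wz":0},{"gripper":0.5,"tx":-11.2,"ty":-15.8,"tz":0,"wx":0,"wy":0,"wz":0},{"gripper":0.5,"tx":-12.8,"ty":-18,"tz":0,"wx":0,"wy":0,"wz":0},{"gripper":0.5,"tx":-14.2,"ty":-20,"tz":0,"wx":0,"wy":0,"wz":0},{"gripper":0.5,"tx":-15.1,"ty":-21.2,"tz":0,"wx":0,"wy":0,"wz":0},{"gripper":0.5,"tx":-15.4,"ty":-21.7,"tz":0,"wx":0,"wy":0,"wz":0}]'; python3 -m inch '[{"gripper":0.5,"tx":0,"ty":0,"tz":0,"wx":0,"wy":0,"wz":0},{"gripper":0.5,"tx":0,"ty":0,"tz":0,"wx":0,"wy":0,"wz":0},{"gripper":0.5,"tx":0,"ty":0,"tz":0,"wx":0,"wy":0,"wz":0}]'
python3 - <<'E'
from h import *
want([.5873,-.0107,.1875],72.2)
p=imaging.camera_params('wrist');w=imaging.grab_frame('wrist');s=imaging.grab_frame('scene')
cv2.imwrite('pics/w7.png',w);cv2.imwrite('pics/s7.png',cv2.resize(s[130:250,150:310],None,fx=5,fy=5,interpolation=2))
print(proj(p,[[.533,.006,.136],[.533,.006,.11]]),onz(p,(251,131),.222))
E
```

```text
t: 14.12
ee_pos: [0.586, -0.0135, 0.1997]
orientation: [-0.489, -3.101, 0.001]
wrist_force: [0.3, 0.5, -7.1]
opening: 0.0126
t: 14.37
ee_pos: [0.5856, -0.0099, 0.201]
orientation: [-0.484, -3.103, -0.001]
wrist_force: [-0.7, 0.7, -6.9]
opening: 0.0123
pos [ 0.5856 -0.0099  0.201 ] t 14.3667 q [-0.24  0.06 -0.02  1.49  0.    0.07] F [-0.7  0.7 -6.9] op 0.0123
shift cm [-0.18 -0.03  1.35] yaw y 72.26 ztool [-7.e-04  6.e-04 -1.e+00]
turn deg [ 0.02 -0.05  0.06]
[[251.35006552 123.34145605]
 [251.21001641 120.77474076]] [0.52990956 0.00652658 0.222     ]
```

View pics/w7.png

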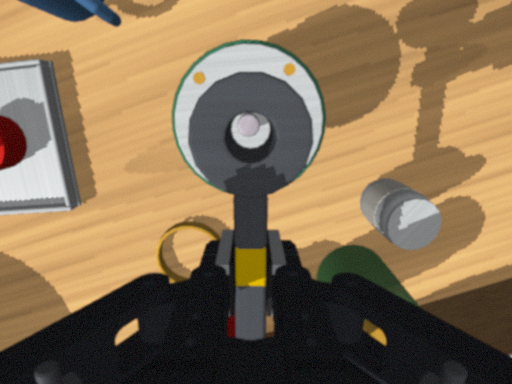

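View pics/s7.png

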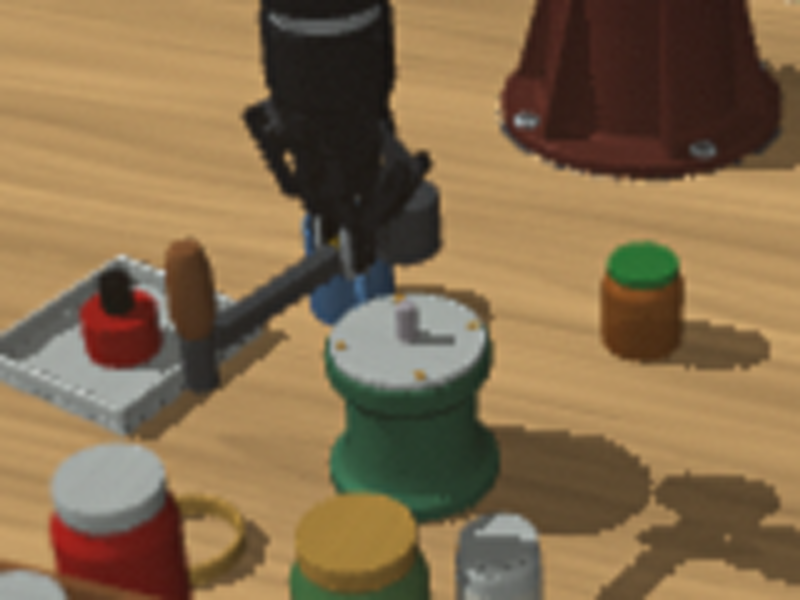

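In the wrist view the spindle tip (248,124) sits inside the hub bore, about 3 px left of the prediction (251,123), or roughly 2 mm. I correct for it and lower to about 3 cm clearance.

```bash
python3 -m inch '[{"gripper":0.5,"tx":-0.1,"ty":-0.1,"tz":0.3,"wx":0,"wy":0,"wz":0},{"gripper":0.5,"tx":-0.3,"ty":-0.2,"tz":0.7,"wx":0,"wy":0,"wz":0},{"gripper":0.5,"tx":-0.3,"ty":-0.2,"tz":1.1,"wx":0,"wy":0,"wz":0},{"gripper":0.5,"tx":-0.3,"ty":-0.2,"tz":1.3,"wx":0,"wy":0,"wz":0},{"gripper":0.5,"tx":-0.3,"ty":-0.2,"tz":1.3,"wx":0,"wy":0,"wz":0},{"gripper":0.5,"tx":-0.3,"ty":-0.2,"tz":1.3,"wx":0,"wy":0,"wz":0},{"gripper":0.5,"tx":-0.3,"ty":-0.2,"tz":1.3,"wx":0,"wy":0,"wz":0},{"gripper":0.5,"tx":-0.3,"ty":-0.2,"tz":1.3,"wx":0,"wy":0,"wz":0}]'
python3 - <<'E'
from h import *
want([.5873,-.0107,.1875],72.2)
p=imaging.camera_params('wrist');w=imaging.grab_frame('wrist');s=imaging.grab_frame('scene')
cv2.imwrite('pics/s8.png',cv2.resize(s[130:250,150:310],None,fx=5,fy=5,interpolation=2))
z=readout.read_state()
cv2.imwrite('pics/w8.png',w)
print("qd",np.abs(z["qd"]).max(),z["wrist_torque"],"hub",onz(p,(251,131),z["ee_pos"][2]+.0185))
m=cv2.resize(w[60:210,180:330],None,fx=4,fy=4,interpolation=2);cv2.imwrite('pics/w8c.png',m)
for uv in [(248,124)]: print(onz(p,uv,.136))
E
```

```text
t: 15.13
ee_pos: [0.5885, -0.0138, 0.1886]
orientation: [0.486, 3.103, 0.0]
wrist_force: [0.7, -0.6, -7.0]
opening: 0.0126
pos [ 0.5885 -0.0138  0.1886] t 15.1333 q [-0.25  0.06 -0.04  1.47  0.    0.07] F [ 0.7 -0.6 -7. ] op 0.0126
shift cm [0.21 0.26 0.11] yaw y 72.2 ztool [ 5.e-04 -0.e+00 -1.e+00]
turn deg [ 0.01  0.03 -0.  ]
qd 0.00151864951789461 [ 0.03599914 -0.04428051  0.00595756] hub [0.53290808 0.0025949  0.20702975]
[5.34828232e-01 3.72189475e-04 1.36000000e-01]
```

View pics/w8c.png

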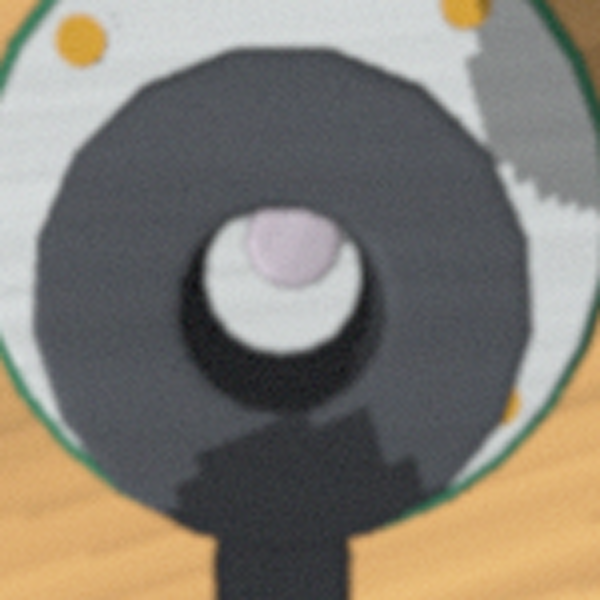

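View pics/s8.png

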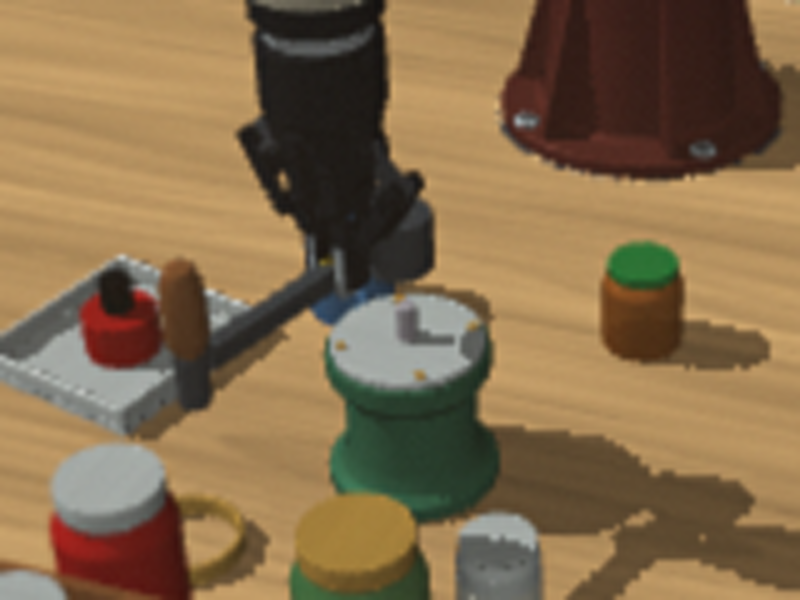

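Run:
```python
from h import *
p=imaging.camera_params('wrist');ps=imaging.camera_params('scene')
c=lambda u,v:((u+.5)/4-.5+180,(v+.5)/4-.5+60)
z=readout.read_state()["ee_pos"][2]
print("spindle",onz(p,c(292,243),.136),"hub top (outline centre)",onz(p,c(282,293),z+.0185),"bore lower",onz(p,c(284,280),z-.0216))
f=lambda P:((proj(ps,P)[0]-[150,130])*5).round()
print(f([.5333,.003,z-.0216]),f([.5333,.003,z+.0185]),f([.5333,.0035,.136]),f([.533,.006,.136]))
```

```text
spindle [0.53370402 0.00347276 0.136     ] hub top (outline centre) [0.53343598 0.00209889 0.20702975] bore lower [0.53572515 0.00160141 0.16692975]
[397. 260.] [394. 207.] [400. 301.] [404. 301.]
```

The hub's offset from the spindle is about 1.5 mm by the wrist view and 4 mm by the earlier fixed-camera estimates. Clearance is about 31 mm, so it is well inside the limits. Handing in.

```bash
python3 -c "
from cell import job,readout
print(job.close_job()); s=readout.read_state();print(s['t'],s['ee_pos'],s['wrist_force'],s['opening'])"
```

```text
the job is handed in; nothing more can be done
None
the job is handed in; nothing more can be done
```

The job is handed in at about 15 s of the 59 s allowed; closing it reports no verdict, so the result below rests on my own checks.

- **Cap:** I lifted it off the spindle, set it down near the middle of the tray and let go. It stood upright in all the later pictures.
- **Crank:** I gripped the largest crank (hub to knob measured 178 mm, 180 mm expected) at its yellow band. The wrist carried about 6.8 N with almost no moment, and the grip was about 2 mm from the balance point along the arm. The crank looked level in the pictures and was still.
- **Hub position:** By the last wrist picture the hub was about 1.5 mm to the side of the spindle axis, and about 31 mm above its tip.
- **Disagreement:** The views differed by a few millimetres on the spindle axis: (0.534, 0.003) m from the wrist camera, and mostly about (0.533, 0.006) m from the fixed cameras. One fixed-camera value was 4 mm off in x. Even the worst case leaves the hub within about 6 mm, against the 15 mm allowed.
- **Other things on the table:** I saw no contact with or movement of any bystander in the pictures, but I did not re-measure their positions.

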